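Park the spring lock and draw out the breakfast shelf

TASK

Draw out the breakfast shelf: first pull the black T-grip of its spring lock gently straight up until you feel its stop, turn it clockwise (seen from above) to its rest notch and ease it down into the notch, so that it stays up by itself when you let go; never force the lock and never let it snap down. Then take the steel bow handle and draw the white board smoothly all the way out to its stop, and let go, with the cup and the two stacked saucers still standing on it and everything else left where it is.

Things in the scene. Friction and masses are not known exactly. Their poses are not given: they have to be found in the camera images.
- rack: Fixed part of the pull-out shelf: wooden plinth 300 x 300 x 18 mm, steel side runners (top at 61 mm), steel lock bracket on its +y side. Origin: centre of the plinth's underside. The board slides out along the rack's -x. The lock's axis is upright at x -85, y +107 mm. The lock's brass sleeve, 36 mm across, is screwed into the bracket; its top edge lies 110 to 118 mm above the worktop.
- tgrip: Turning part of the lock: black T-grip, cross pin and locking pin in one piece. Origin: on the lock's axis, at the underside of the cross pin, 94 mm above the worktop when down; z up, x along the T-grip's bar. The bar is 42 mm long (x), 13 mm thick (y), 30 mm high (28 to 58 mm above this origin), flat-sided, a white line on top; locked, it lies along the rack's x within 3 degrees.
- tgrip_mid (a point): Point to grip the T-grip: on the lock's axis, 48 mm above the origin of tgrip (10 mm below the T-grip's top, 20 mm above its underside); 142 mm above the worktop when the lock is down.
- stem (a joint): Lift of the lock (m), 0 = pin fully in the board. A spring pulls it down: 6 N to start, 9 N near the top. Only when lifted over the sleeve's edge can it turn. That edge is 11 to 19 mm up and the upper stop 2 mm above it; the height differs as the sleeve is screwed in more or less, is not measured and must be felt: at the stop the resistance rises steeply. Over 20 N on the sleeve or stop is forcing.
- knob (a joint): Turn of the T-grip (rad), growing clockwise seen from above: 0 = in the slot, 1.22 (70 degrees) = over the rest notch, which is 7 mm wide for the 5 mm cross pin and 5 mm below the sleeve's edge (7 mm below the stop). Past it a wall ends the turn. Eased down into the notch the sleeve takes the spring's load, the pull on the hand vanishes and the lock stays up, its pin clear of the board.
- board (a joint): How far the board is drawn out (m): 0 shut, 0.12 at its stop. It slides on runners with about 3 N of friction and stays where it is left; while the lock is down it cannot move.
- board_handle (a point): Middle of the bar of the steel bow handle on the front edge of the white board, 95 mm above the worktop and 42 mm above the board's surface. The bar is round, 12 mm thick, about 94 mm long between its bends, and runs along the rack's y axis; it moves with the board along the rack's -x.
- board_centre (a point): Centre of the board's upper face, 53 mm above the worktop; the white laminate board is 280 mm (rack x) by 250 mm (rack y) and moves with joint board. A gallery rail 21 mm high runs round its back and sides.
- saucer_low: Lower of two stacked white saucers on the board, 120 mm across, 14 mm high. Origin: centre of its underside; z up.
- saucer_top: Upper saucer, the same, 12.5 mm higher.
- cup: White cup with a handle, 62 mm across, 55 mm high, standing on the board. Origin: centre of its underside; z up.
- moka: Small aluminium moka pot, 165 mm high, 88 mm across, with a black handle, standing on the worktop. Bystander. Origin: centre of its underside.
- tin: Red tin, 76 mm across, 120 mm high, standing on the worktop. Bystander. Origin: centre of its underside.
- jar: Glass jar with a wooden lid, 72 mm across, 100 mm high, standing on the worktop. Bystander. Origin: centre of its underside.
- tongs: Red silicone tongs, 245 mm long, lying on the worktop. Bystander. Origin: under their pivot.
Mind the look-alikes: they are no part of the job. Leave any purple look-alike of the cup alone.

How it is judged (in metres and radians):
On the way, in this order (a step that is already met when the one before it is completed fails the run):
1. the lock is parked: lifted, turned into its rest notch and let go, with the board still shut (value of joint stem above 0.0052 m and value of joint knob between 1.1 and 1.35 rad and contact force between the fingers and tgrip below 0.3 N and value of joint board below 0.01 m), for 0.3 s.
2. the board is drawn out to its stop (value of joint board above 0.114 m), for 0.1 s.
At the end, for the whole second after the job is handed in: The board is drawn out to its stop (within 6 mm) and at rest; the lock is still parked in its rest notch (lifted over 5 mm, turned 63 to 77 degrees); the cup and both saucers stand upright (within 9 degrees) on the board, the saucers still stacked (value of joint board above 0.114 m and velocity of joint board between -0.01 and 0.01 m/s and value of joint stem above 0.0052 m and value of joint knob between 1.1 and 1.35 rad and angle between each of cup, saucer_low, saucer_top's own z axis and vertical below 0.15 rad and distance between cup and board_centre below 0.12 m and distance between saucer_low and board_centre below 0.11 m and distance between saucer_low and saucer_top below 0.025 m); the robot touches nothing.
It fails at once if the lock is forced: over 20 N between its turning part and the sleeve, its stop or the board (contact force between tgrip and rack above 20 N).
It fails at once if the lock is let go and snaps down (faster than 0.2 m/s) (velocity of joint stem below -0.2 m/s).
It fails at once if the board is jerked (faster than 0.3 m/s) (velocity of joint board above 0.3 m/s).
It fails at once if the cup or a saucer tips (over 26 degrees) (angle between any of cup, saucer_low, saucer_top's own z axis and vertical above 0.45 rad).
It fails at once if a thing on the worktop is shifted by more than 20 mm (distance of any of moka, tin, jar, tongs from where it was at the start of the episode above 0.02 m).
It also fails if it takes over 59 s, if anything falls off the work surface, if the arm or the gripper's body presses on something with over 40 N, if the wrist force passes 120 N, or if a joint passes its speed limit or range.

ROBOT

A 6-joint arm with a two-finger parallel gripper is mounted at the origin on the work surface. World frame = base frame: x ahead of the robot, y to its left, z up, the work surface at z = 0. Lengths are in mm, angles in degrees, forces in N, time in s.
With the tool pointing down it reaches from about 350 to 850 mm from the base axis. Payload 8.1 kg.
Tool frame: the origin (TCP) lies midway between the tips of the shut fingers; the grasp point (between the pads) lies 19 mm behind it; z points along the fingers, x is the direction in which the jaws open and shut, and the axes are right-handed (so a half turn about z gives the same grasp; the last joint's range is limited). The gripper opens to 85 mm and grips with 20 to 120 N. Pads are 22 mm wide; open, the fingers measure 114 mm over their backs; the gripper's body (76 mm by 85 mm) begins 54 mm behind the grasp point. The pads swing forward as they close: fully open they stand 13 mm farther back than shut.
Start: joints at [70.967, 7.471, 85.268, -0, 87.261, -4.893], TCP at [146.559, 581.83, 231.292] pointing down, gripper open.
Joint ranges: [-169.43, 169.43], [-51.17, 129.36], [1.28, 143.12], [-76.62, 256.62], [0, 156.53], [-152.29, 152.29]. Speed limits (degrees/s): [136.94, 136.94, 159.86, 180, 180, 180].

INTERFACE

Orientations are given as [roll, pitch, yaw] about the fixed x, y, z axes, in that order (R = Rz(yaw) Ry(pitch) Rx(roll)).
In Python, from bench import monitor, cams, r gives the robot as it stands.
- The arm moves only by the tool jog_arm, never from a script. Its arguments are lists of equal length, an entry for each row: "offset": the shift along the tool's x, y, z in mm, a list of three; "delta_rot": the turn, a rotation vector about the tool's x, y, z in degrees, a list of three; "jaw": the opening in per cent of the stroke, from 0 (shut) to 100 (fully open). In form: {"offset": [[x, y, z], ...], "delta_rot": [[rx, ry, rz], ...], "jaw": [jaw, ...]}. A call has 1 to 20 rows; each row shifts and turns the pose as measured when the row begins, along the tool's axes as they then stand; what a row does not reach is not made up. A row lasts 1/10 s, in which the tool goes at most 50 mm and 8.59 degrees, less where a joint would pass 70% of its speed; a pose out of reach is approached as far as the arm can. A call is refused whole if a number of a shift passes 50 or a number of a turn 8.59, either way. A call with a gripper value outside its range is refused whole. The fingers move at their own pace and stop on an object; "newtons" is the grip in N (left out, the last holds). Time passes only in rows, so rows that do not move let the fingers close. It gives the time, the measured TCP pose, the force and the opening at its end, in the units of the state.
- monitor.sense(): the state, without advancing time (a new reading comes with each control period).
- cams.snapshot(name): name is "side" or "top"; returns (picture, depth): 384x512x3 uint8, red, green, blue; 384x512 float32, mm along the optical axis (not along the pixel's ray), 0 where there is no reading.
- cams.camera_model(name): a dict with "K" (3x3 intrinsics, pixels), "k1" (the pictures are not rectified: a ray, as slopes to the right and down, at radius r is drawn at 1 + k1 r^2 times it, then the intrinsics apply), "camera_from_world" (4x4, takes a point from world to camera coordinates). Camera axes: x right, y down, z forward; pixel columns grow to the right and rows downward; lengths in mm; the calibration is good to about 2 mm. A picture is of the moment at which its call begins. camera_model takes no time and is no camera call.
- r.hand_in(): hands the job in, once; it reports no verdict.
The state is a dict: "time": time; "joint_pos": joint angles; "qd": joint speeds; "joint_efforts": joint torques, N m; "tool_pos": TCP position; "tcp_rot": TCP orientation; "ft_force": force on the tool from outside, world axes, zero at the start; "wrist_torque": the same for the moment, N m; "finger_gap": finger opening in mm.
Only numpy, scipy, OpenCV 4.12 (cv2) and the standard library are available. Lean on these libraries where they do the work, as an engineer would, in place of code of your own. Each camera call takes 0.05 s, during which the arm holds its last target.

## Working session

There is one attempt and no reset: what is moved stays moved. The work goes in short steps, Python scripts to look and compute and a tool call to move; the robot and the scene stay as the last step left them, time stands still between calls to the robot, and variables do not carry over. Pictures are saved under pics/ and viewed, and the job is handed in when it is done.

Besides the shell and the picture viewer there is one more tool, called after "Emit:" as name(argument=value, ...) on one line, values as JSON. jog_arm: Moves the arm, as the interface text tells. Its arguments: {"type":"object","properties":{"offset":{"type":"array","items":{"type":"array","items":{"type":"number"}}},"delta_rot":{"type":"array","items":{"type":"array","items":{"type":"number"}}},"jaw":{"type":"array","items":{"type":"number"}},"newtons":{"type":"number"}},"required":["offset","delta_rot","jaw"]}

```bash
ls; mkdir -p pics; python3 - <<'E'
from bench import monitor, cams, r
import cv2, numpy as np
print(monitor.sense())
for n in("side","top"):
    p,d=cams.snapshot(n); np.savez(f"pics/{n}0.npz",p=p,d=d)
    cv2.imwrite(f"pics/{n}0.png",cv2.resize(p[:,:,::-1],(800,600)))
    print(n,cams.camera_model(n))
E
```

```text
pics
{'time': 0.0, 'joint_pos': array([ 7.09651854e+01,  7.51348004e+00,  8.53286568e+01, -7.92472739e-04,
        8.72619263e+01, -4.89386548e+00]), 'qd': array([ 0.11644098, -0.03952276,  0.05993579,  0.08779465, -0.08321043,
       -0.02415863]), 'joint_efforts': array([ 9.02572938e-04, -5.69372463e+01, -5.00573730e+01, -1.72401860e-04,
        1.43477219e-02,  1.29587466e-06]), 'tool_pos': array([146.39813072, 581.30435584, 230.26737186]), 'tcp_rot': array([-1.79991911e+02,  1.03751352e-01,  7.58590968e+01]), 'ft_force': array([-0.4539534 ,  0.44781942, -0.69334025]), 'wrist_torque': array([-0.0012021 ,  0.02450955, -0.03137214]), 'finger_gap': 85.30020880544652}
side {'K': array([[498.83051432,   0.        , 251.28910336],
       [  0.        , 498.83051432, 194.77339376],
       [  0.        ,   0.        ,   1.        ]]), 'k1': 0.02633887216599813, 'camera_from_world': array([[ 8.74526096e-01,  4.84830364e-01, -1.19843490e-02,
        -4.77173094e+02],
       [ 2.98077003e-01, -5.56828975e-01, -7.75300969e-01,
        -1.31117471e+02],
       [-3.82562684e-01,  6.74448671e-01, -6.31478252e-01,
         1.95070732e+03],
       [ 0.00000000e+00,  0.00000000e+00,  0.00000000e+00,
         1.00000000e+00]])}
top {'K': array([[416.77886939,   0.        , 247.67175888],
       [  0.        , 416.77886939, 191.28129756],
       [  0.        ,   0.        ,   1.        ]]), 'k1': 0.026765644610998025, 'camera_from_world': array([[ 5.33662314e-02, -9.98570780e-01, -2.90579293e-03,
        -1.25622444e+02],
       [-9.74099614e-01, -5.14176694e-02, -2.20195741e-01,
         6.20636641e+02],
       [ 2.19731624e-01,  1.45815486e-02, -9.75451379e-01,
         1.43870242e+03],
       [ 0.00000000e+00,  0.00000000e+00,  0.00000000e+00,
         1.00000000e+00]])}
```

View pics/side0.png

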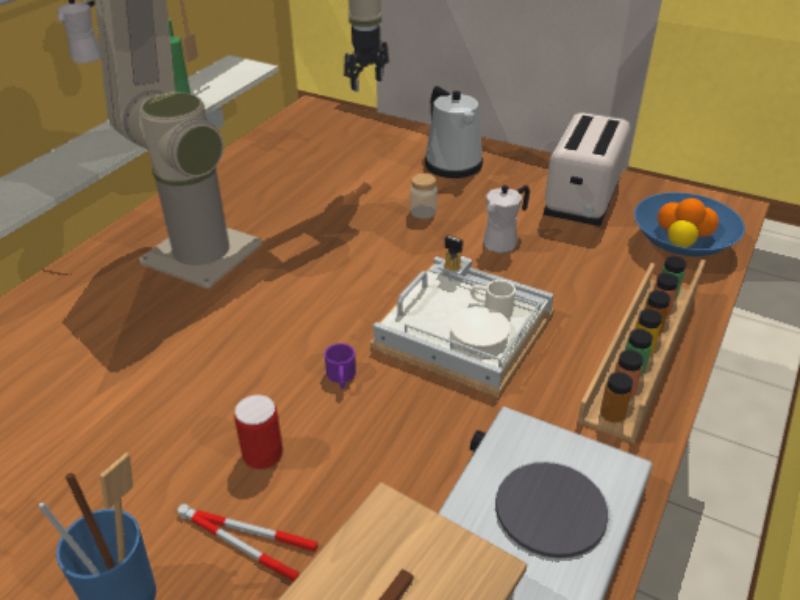

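View pics/top0.png

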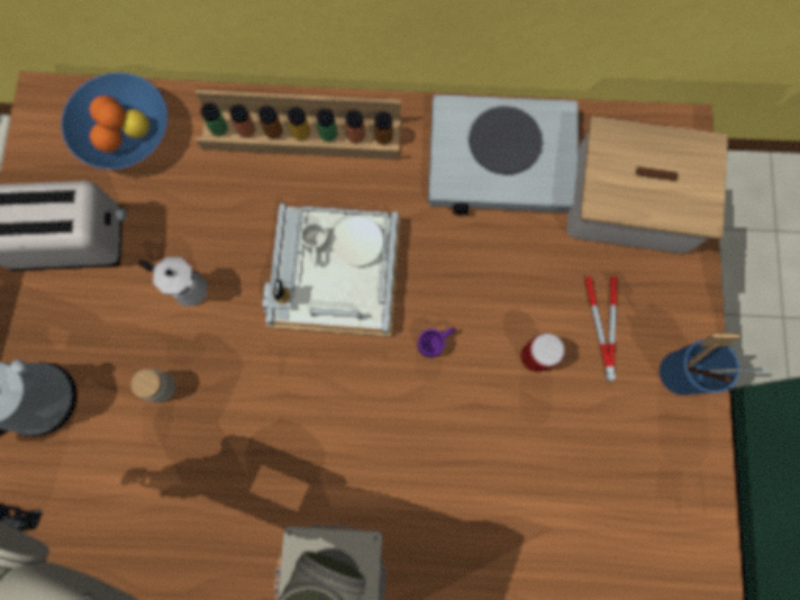

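The side view shows the shelf with the T-grip at about (453,245) and the bow handle at (412,290). In the top view the T-grip is at about (281,290) and the handle at (335,310). Next I'll measure both, along with the board outline.

```bash
cat > h.py <<'E'
import numpy as np, cv2
from bench import cams
def cloud(n,p,d):
    m=cams.camera_model(n);K=m["K"];k=m["k1"];T=m["camera_from_world"]
    v,u=np.mgrid[0:384,0:512].astype(float)
    D=np.array([k,0,0,0,0])
    s=cv2.undistortPoints(np.stack([u.ravel(),v.ravel()],1)[:,None],K,D)[:,0]
    z=d.ravel().astype(float)
    P=np.c_[s*z[:,None],z]
    W=(P-T[:3,3])@T[:3,:3]
    W[z==0]=np.nan
    return W.reshape(384,512,3)
def project(n,X):
    m=cams.camera_model(n);T=m["camera_from_world"]
    q=np.atleast_2d(X)@T[:3,:3].T+T[:3,3]
    s=q[:,:2]/q[:,2:]; s=s*(1+m["k1"]*(s**2).sum(1,keepdims=True))
    return s*m["K"][0,0]+m["K"][:2,2]
def load(n,i):
    z=np.load(f"pics/{n}{i}.npz");return z["p"],z["d"]
E
python3 - <<'E'
from h import *
for n in("side","top"):
    p,d=load(n,0);W=cloud(n,p,d)
    dark=(p.max(2)<70)
    m=(W[...,0]>350)&(W[...,0]<800)&(W[...,1]>-200)&(W[...,1]<350)
    t=m&(W[...,2]>112)&(W[...,2]<175)&dark
    v,u=np.nonzero(t);X=W[t]
    print(n,"tgrip cand",len(X)); 
    for a,b,c in zip(u,v,X.round(0)): print(a,b,c,p[b,a]) if len(X)<90 else 0
    w=m&(W[...,2]>85)&(W[...,2]<105)
    print(np.c_[np.nonzero(w)[1],np.nonzero(w)[0],W[w].round(0)][::3][:50])
    # crop picture
    c=p[110:260,150:420][:,:,::-1] if n=="top" else p[130:260,220:370][:,:,::-1]
    cv2.imwrite(f"pics/crop_{n}.png",cv2.resize(c,None,fx=800/c.shape[1]*0.85,fy=800/c.shape[1]*.85,interpolation=cv2.INTER_CUBIC))
E
```

```text
side tgrip cand 85
285 152 [601. 144. 149.] [43 37 37]
286 152 [607. 138. 154.] [54 52 53]
285 153 [599. 148. 142.] [28 28 30]
286 153 [603. 148. 144.] [30 31 33]
287 153 [611. 139. 151.] [32 29 33]
288 153 [613. 142. 150.] [40 39 40]
285 154 [602. 143. 142.] [27 25 29]
286 154 [607. 140. 145.] [26 27 28]
287 154 [610. 143. 144.] [26 26 29]
288 154 [612. 146. 143.] [27 26 29]
289 154 [618. 141. 148.] [28 27 29]
290 154 [623. 138. 152.] [32 30 33]
291 154 [625. 141. 150.] [39 38 40]
294 154 [634. 147. 150.] [50 48 50]
295 154 [639. 144. 153.] [66 49 41]
285 155 [602. 142. 138.] [24 24 27]
286 155 [604. 146. 137.] [23 25 25]
287 155 [610. 142. 141.] [26 24 28]
288 155 [615. 140. 143.] [24 25 28]
289 155 [619. 140. 145.] [26 26 28]
290 155 [619. 147. 141.] [23 22 25]
291 155 [624. 144. 144.] [26 23 24]
292 155 [629. 142. 147.] [28 26 30]
293 155 [635. 136. 152.] [32 33 33]
294 155 [635. 144. 147.] [32 31 32]
295 155 [640. 143. 150.] [52 39 31]
285 156 [601. 144. 132.] [27 26 26]
286 156 [605. 144. 134.] [21 23 26]
287 156 [610. 143. 136.] [25 26 27]
288 156 [614. 142. 138.] [24 24 27]
2
[... 5394 characters left out ...]
 [200. 165. 707.  83. 100.]
 [200. 166. 704.  83.  97.]
 [200. 167. 701.  83.  94.]
 [200. 168. 699.  84.  89.]
 [200. 169. 695.  83.  90.]
 [182. 185. 630. 141. 100.]
 [184. 186. 626. 133. 104.]
 [184. 187. 622. 133. 105.]
 [184. 189. 615. 132. 103.]
 [185. 190. 615. 131.  86.]
 [178. 192. 604. 153.  99.]
 [181. 192. 604. 142. 101.]
 [178. 193. 601. 154.  95.]
 [181. 193. 603. 144.  90.]
 [198. 198. 588.  82.  90.]
 [201. 198. 587.  71.  97.]
 [204. 198. 587.  60.  99.]
 [207. 198. 587.  49. 101.]
 [210. 198. 589.  39.  98.]
 [213. 198. 588.  28. 104.]
 [199. 199. 583.  77.  96.]
 [202. 199. 583.  66. 101.]
 [205. 199. 584.  56.  99.]
 [209. 199. 584.  41. 102.]
 [212. 199. 585.  31. 101.]]
```

View pics/crop_top.png

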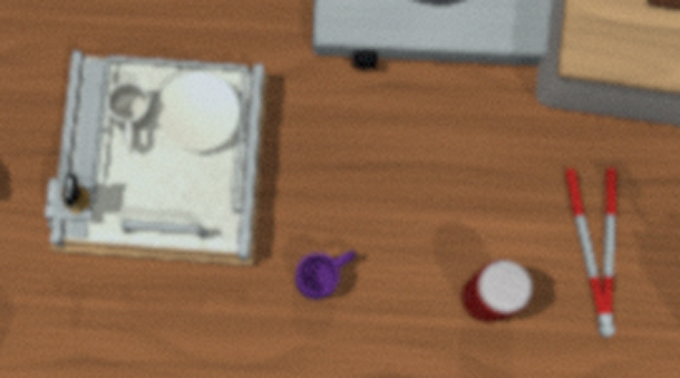

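View pics/crop_side.png

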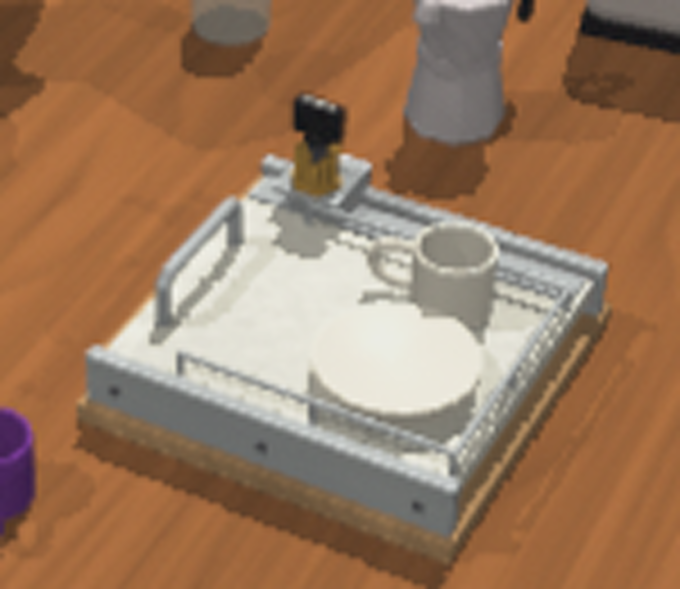

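```bash
python3 - <<'E'
from h import *
for n in("side","top"):
    p,d=load(n,0);W=cloud(n,p,d);x,y,z=W[...,0],W[...,1],W[...,2]
    def rep(l,m):
        X=W[m];c=np.median(X,0);l0=cv2.fitLine(X[:,:2].astype(np.float32),cv2.DIST_HUBER,0,.01,.01).ravel()
        print(n,l,len(X),c.round(1),X.min(0).round(0),X.max(0).round(0),"ang",np.degrees(np.arctan2(l0[1],l0[0])).round(2),l0[2:])
    rep("handle",(z>86)&(z<106)&(x>565)&(x<610)&(y>-60)&(y<100))
    rep("handle hi",(z>94)&(z<106)&(x>565)&(x<610)&(y>-60)&(y<100))
    rep("tgrip",(z>124)&(z<158)&(x>580)&(x<660)&(y>125)&(y<165)&(p.max(2)<70))
    rep("tgriptop",(z>143)&(z<162)&(x>580)&(x<660)&(y>125)&(y<165))
    # rails
    m=(z>50)&(z<75)&(x>500)&(x<900)&(y>-150)&(y<200)
    X=W[m]; r_=cv2.minAreaRect(X[:,:2].astype(np.float32)); print(n,"rect",r_)
    m=(z>4)&(z<75)&(x>500)&(x<900)&(y>-150)&(y<200)
    X=W[m]; r_=cv2.minAreaRect(X[:,:2].astype(np.float32)); print(n,"rect all",r_)
    # front edge of board/plinth in x per y bins; side edges per x bins
    for lo,hi,nm in((45,70,'top'),(5,70,'all')):
        m=(z>lo)&(z<hi)&(x>500)&(x<900)&(y>-160)&(y<180)
        e=[]
        for yy in range(-80,110,10):
            k=m&(abs(y-yy)<5); 
            if k.sum()>5:e.append((yy,np.percentile(x[k],1),np.percentile(x[k],99)))
        e=np.array(e);print(nm,'front',np.polyfit(e[:,0],e[:,1],1).round(3),'back',np.polyfit(e[:,0],e[:,2],1).round(3))
        e=[]
        for xx in range(570,810,10):
            k=m&(abs(x-xx)<5)
            if k.sum()>5:e.append((xx,np.percentile(y[k],1),np.percentile(y[k],99)))
        e=np.array(e);print(nm,'right',np.polyfit(e[:,0],e[:,1],1).round(3)); print(e.round(0).tolist())
E
```

```text
side handle 98 [585.    9.5  98.7] [575. -42.  86.] [592.  75. 105.] ang 87.84 [585.8827    12.730604]
side handle hi 77 [584.7  14.1  99.6] [576. -35.  95.] [591.  74. 105.] ang 88.63 [585.3393     15.5475645]
side tgrip 70 [621.1 142.2 138.3] [599. 135. 124.] [642. 153. 154.] ang -2.96 [619.909  141.9881]
side tgriptop 44 [619.8 143.8 150.2] [600. 136. 143.] [641. 154. 155.] ang 0.68 [620.9288  143.77458]
side rect ((701.9935302734375, 40.13910675048828), (299.030517578125, 290.8315734863281), 88.73603057861328)
side rect all ((699.91455078125, 24.718719482421875), (348.3800964355469, 397.46484375), 89.7409896850586)
top front [8.00000e-02 5.66072e+02] back [2.50000e-02 8.39658e+02]
top right [-2.6000e-02 -8.7355e+01]
[[570.0, -103.0, 177.0], [580.0, -102.0, 177.0], [590.0, -104.0, 143.0], [600.0, -103.0, 143.0], [610.0, -103.0, 145.0], [620.0, -104.0, 135.0], [630.0, -103.0, 139.0], [640.0, -104.0, 176.0], [650.0, -104.0, 175.0], [660.0, -102.0, 175.0], [670.0, -104.0, 177.0], [680.0, -105.0, 173.0], [690.0, -105.0, 177.0], [700.0, -106.0, 175.0], [710.0, -107.0, 175.0], [720.0, -
[... 2156 characters left out ...]
.0, -99.0, 177.0]]
all front [1.16000e-01 5.40017e+02] back [4.40000e-02 8.54557e+02]
all right [-1.70000e-02 -1.06682e+02]
[[570.0, -104.0, 178.0], [580.0, -139.0, 178.0], [590.0, -129.0, 177.0], [600.0, -114.0, 166.0], [610.0, -134.0, 129.0], [620.0, -111.0, 128.0], [630.0, -105.0, 126.0], [640.0, -132.0, 127.0], [650.0, -120.0, 159.0], [660.0, -107.0, 176.0], [670.0, -106.0, 176.0], [680.0, -108.0, 174.0], [690.0, -105.0, 178.0], [700.0, -112.0, 176.0], [710.0, -108.0, 177.0], [720.0, -123.0, 176.0], [730.0, -107.0, 178.0], [740.0, -106.0, 178.0], [750.0, -147.0, 176.0], [760.0, -109.0, 178.0], [770.0, -112.0, 176.0], [780.0, -141.0, 179.0], [790.0, -146.0, 177.0], [800.0, -108.0, 177.0]]
```

```bash
python3 - <<'E'
from h import *
a=np.radians(-1.3);R=np.array([[np.cos(a),-np.sin(a)],[np.sin(a),np.cos(a)]])
for c in((620.5,148.),(620.5,145)):
  for n,(u0,v0,u1,v1) in dict(side=(275,142,305,175),top=(165,170,195,205)).items():
    p,d=load(n,0);s=20
    im=cv2.resize(p[v0:v1,u0:u1][:,:,::-1],None,fx=s,fy=s,interpolation=cv2.INTER_NEAREST)
    B=np.array([[sx*21,sy*6.5] for sx,sy in((-1,-1),(1,-1),(1,1),(-1,1))])@R.T+c
    for zz,col in((152,(0,255,0)),(122,(0,0,255))):
        q=project(n,np.c_[B,np.full(4,zz)]);q=((q+.5-[u0,v0])*s).astype(np.int32)
        cv2.polylines(im,[q],True,col,1)
    cv2.imwrite(f"pics/fit_{n}_{int(c[1])}.png",im[:600])
a=[cv2.imread(f"pics/fit_{n}_148.png") for n in("side","top")]
cv2.imwrite("pics/fit.png",cv2.resize(np.hstack([x[:600,:600] for x in a]),(800,400)))
a=[cv2.imread(f"pics/fit_{n}_145.png") for n in("side","top")]
cv2.imwrite("pics/fitb.png",cv2.resize(np.hstack([x[:600,:600] for x in a]),(800,400)))
p,d=load("top",0);W=cloud("top",p,d);x,y,z=W[...,0],W[...,1],W[...,2]
m=(z>60)&(x>600)&(x<780)&(y>185)&(y<330);print("moka",W[m].min(0),W[m].max(0),np.median(W[m&(z>140)],0))
m=(z>60)&(z<120)&(x>690)&(x<800)&(y>30)&(y<130);print("cup",np.median(W[m],0))
E
```

```text
moka [602.5629811  185.18397574  69.68453186] [648.13657727 194.74981906  85.05752034] [nan nan nan]
cup [756.37552608  82.30992518  80.24128503]
  return _methods._mean(a, axis=axis, dtype=dtype,
  ret = um.true_divide(
```

View pics/fit.png

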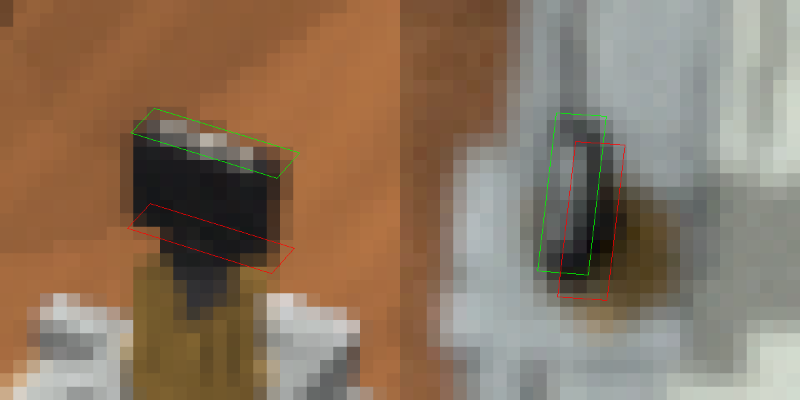

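View pics/fitb.png

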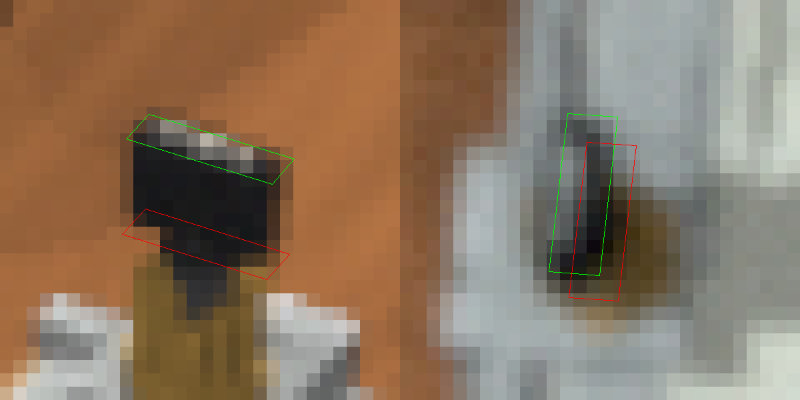

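The 148 mm overlay fits the bar in both views, so the lock axis is at about (620, 148). The handle bar is at about x 584, y 22, and the rack yaw is about -1.3°. Moving towards the T-grip now.

Emit:
jog_arm(offset=[[-19,35,0],[-19,35,0],[-19,35,0],[-19,35,0],[-19,35,0],[-19,35,0],[-19,35,0],[-19,35,0],[-19,35,0],[-19,35,0],[-19,35,0],[-19,35,0],[-19,35,0],[-19,35,0],[-19,35,0]], delta_rot=[[0,0,0],[0,0,0],[0,0,0],[0,0,0],[0,0,0],[0,0,0],[0,0,0],[0,0,0],[0,0,0],[0,0,0],[0,0,0],[0,0,0],[0,0,0],[0,0,-6],[0,0,-6]], jaw=[50,50,50,50,50,50,50,50,50,50,50,50,50,50,50], newtons=20)

```text
time: 1.6
tool_pos: [598.4, 165.6, 222.4]
tcp_rot: [-179.4, 0.4, 88.6]
ft_force: [0.0, 1.0, 1.0]
finger_gap: 42.8
```

```bash
cat > st.py <<'E'
from bench import monitor
import numpy as np, sys
from scipy.spatial.transform import Rotation as Ro
s=monitor.sense()
print(round(s['time'],2),s['tool_pos'].round(2),s['tcp_rot'].round(2),'F',s['ft_force'].round(2),'M',s['wrist_torque'].round(2),'gap',round(s['finger_gap'],1),'qd',np.abs(s['qd']).max().round(1))
if len(sys.argv)>3:
    t=np.array([float(a) for a in sys.argv[1:4]]);R=Ro.from_euler('xyz',s['tcp_rot'],degrees=True)
    print('tool off',R.inv().apply(t-s['tool_pos']).round(2), 'rotvec to',(R.inv()*Ro.from_euler('xyz',[180,0,float(sys.argv[4])],degrees=True)).as_rotvec(degrees=True).round(2) if len(sys.argv)>4 else '')
E
python3 st.py 620 148 190 88.7
```

```text
1.6 [598.4  165.62 222.35] [-179.43    0.44   88.64] F [0.04 0.98 0.97] M [ 0.   -0.02  0.01] gap 42.8 qd 89.1
tool off [-16.86  22.33  32.26] rotvec to [-0.57  0.44 -0.06]
```

Emit:
jog_arm(offset=[[-8,11,15],[-8,11,17],[0,0,0],[0,0,0]], delta_rot=[[0,0,0],[-0.6,0.4,0],[0,0,0],[0,0,0]], jaw=[50,50,50,50])

```text
time: 2.0
tool_pos: [623.1, 142.9, 187.3]
tcp_rot: [-179.9, 0.1, 88.5]
ft_force: [-0.0, 0.4, 1.3]
finger_gap: 42.7
```

```bash
python3 st.py 620 148 160 88.7;python3 st.py; python3 st.py
```

```text
2.0 [623.05 142.91 187.31] [-1.7989e+02  1.1000e-01  8.8490e+01] F [-0.05  0.4   1.28] M [-0.01  0.05  0.04] gap 42.7 qd 0.9
tool off [ 5.06 -3.14 27.31] rotvec to [-0.11  0.11 -0.21]
2.0 [623.05 142.91 187.31] [-1.7989e+02  1.1000e-01  8.8490e+01] F [-0.05  0.4   1.28] M [-0.01  0.05  0.04] gap 42.7 qd 0.9
2.0 [623.05 142.91 187.31] [-1.7989e+02  1.1000e-01  8.8490e+01] F [-0.05  0.4   1.28] M [-0.01  0.05  0.04] gap 42.7 qd 0.9
```

Emit:
jog_arm(offset=[[5,-3,5],[0,0,15],[0,0,15],[0,0,15],[0,0,12],[0,0,0],[0,0,0]], delta_rot=[[0,0,-0.2],[0,0,0],[0,0,0],[0,0,0],[0,0,0],[0,0,0],[0,0,0]], jaw=[50,50,50,50,50,50,50])

```text
time: 2.7
tool_pos: [617.3, 151.8, 120.6]
tcp_rot: [-179.8, 0.1, 88.9]
ft_force: [-0.0, -0.3, 0.3]
finger_gap: 42.6
```

```bash
python3 st.py 620 148.5 124 88.7; python3 - <<'E'
from h import *
for n,(u0,v0,u1,v1) in dict(side=(260,120,320,180),top=(150,150,210,210)).items():
    p,d=cams.snapshot(n);np.savez(f"pics/{n}1.npz",p=p,d=d)
    cv2.imwrite(f"pics/c_{n}.png",cv2.resize(p[v0:v1,u0:u1][:,:,::-1],(400,400),interpolation=cv2.INTER_CUBIC))
cv2.imwrite("pics/c1.png",np.hstack([cv2.imread("pics/c_side.png"),cv2.imread("pics/c_top.png")]))
E
```

```text
2.7 [617.28 151.75 120.62] [-1.7983e+02  1.0000e-01  8.8940e+01] F [-0.02 -0.28  0.31] M [-0.   -0.05  0.02] gap 42.6 qd 0.9
tool off [-3.21  2.77 -3.38] rotvec to [-0.17  0.1   0.24]
```

View pics/c1.png

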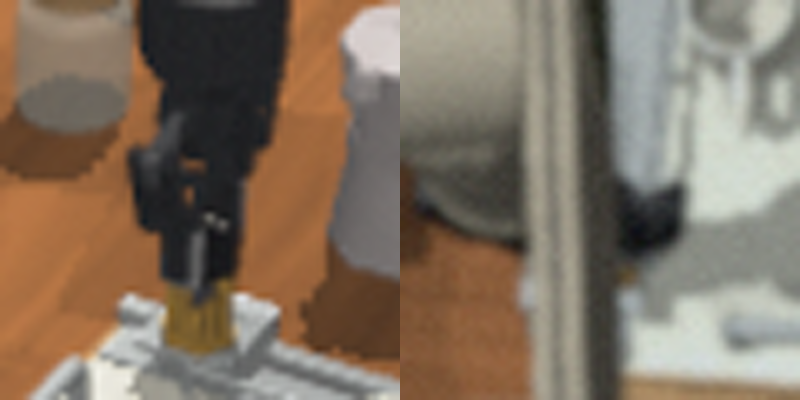

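The side crop shows the fingers straddling the T-grip above the brass sleeve. The top view is blocked by the arm. Centring next.

Emit:
jog_arm(offset=[[-2.5,2,-3],[0,0,0],[0,0,0]], delta_rot=[[0,0,0.2],[0,0,0],[0,0,0]], jaw=[40,30,25])

```text
time: 3.1
tool_pos: [621.1, 148.9, 126.6]
tcp_rot: [179.9, 0.1, 88.7]
ft_force: [-1.3, 0.2, -0.1]
finger_gap: 21.4
```

```bash
python3 st.py 620 148.5 124 88.7
```

```text
3.1 [621.14 148.86 126.61] [1.7994e+02 6.0000e-02 8.8690e+01] F [-1.29  0.24 -0.05] M [0.06 0.02 0.02] gap 21.4 qd 0.8
tool off [-0.38 -1.13  2.61] rotvec to [ 0.06  0.06 -0.01]
```

Emit:
jog_arm(offset=[[0,0,0]], delta_rot=[[0,0,0]], jaw=[25])

```text
time: 3.2
tool_pos: [621.6, 148.8, 127.2]
tcp_rot: [179.9, 0.1, 88.7]
ft_force: [-0.3, 0.1, 0.4]
finger_gap: 21.3
```

Emit:
jog_arm(offset=[[0,0,0]], delta_rot=[[0,0,0]], jaw=[25])

```text
time: 3.3
tool_pos: [621.8, 148.8, 127.5]
tcp_rot: [179.9, 0.0, 88.7]
ft_force: [0.4, -0.4, -0.0]
finger_gap: 21.4
```

Emit:
jog_arm(offset=[[0,0,1]], delta_rot=[[0,0,0]], jaw=[25])

```text
time: 3.4
tool_pos: [622.0, 148.8, 126.8]
tcp_rot: [179.8, 0.0, 88.7]
ft_force: [-0.1, -0.5, 0.4]
finger_gap: 21.6
```

Emit:
jog_arm(offset=[[0,0,0]], delta_rot=[[0,0,0]], jaw=[25])

```text
time: 3.5
tool_pos: [621.8, 148.8, 126.6]
tcp_rot: [179.8, 0.0, 88.7]
ft_force: [0.5, 1.2, -0.7]
finger_gap: 21.4
```

Emit:
jog_arm(offset=[[0,0,1]], delta_rot=[[0,0,0]], jaw=[25])

```text
time: 3.6
tool_pos: [621.9, 148.9, 125.7]
tcp_rot: [179.8, 0.0, 88.7]
ft_force: [-0.7, 0.2, -0.6]
finger_gap: 21.0
```

Emit:
jog_arm(offset=[[0,0,0]], delta_rot=[[0,0,0]], jaw=[25])

```text
time: 3.7
tool_pos: [621.7, 148.9, 125.3]
tcp_rot: [179.9, 0.0, 88.7]
ft_force: [-0.1, -0.2, 0.2]
finger_gap: 21.2
```

Emit:
jog_arm(offset=[[0,-1,0.5],[0,-0.3,0],[0,0,0]], delta_rot=[[0,0,0],[0,0,0],[0,0,0]], jaw=[21,19,18])

```text
time: 4.0
tool_pos: [620.1, 148.9, 124.5]
tcp_rot: [179.9, 0.1, 88.7]
ft_force: [-0.7, -0.1, 0.5]
finger_gap: 15.4
```

Emit:
jog_arm(offset=[[0,0,0]], delta_rot=[[0,0,0]], jaw=[17])

```text
time: 4.1
tool_pos: [620.1, 148.9, 124.5]
tcp_rot: [179.9, 0.1, 88.7]
ft_force: [0.6, -0.4, -1.2]
finger_gap: 14.5
```

Emit:
jog_arm(offset=[[0,0,0]], delta_rot=[[0,0,0]], jaw=[16])

```text
time: 4.2
tool_pos: [620.1, 148.7, 124.5]
tcp_rot: [179.9, 0.1, 88.7]
ft_force: [0.4, -0.5, 0.8]
finger_gap: 13.7
```

```bash
python3 st.py 620 148.5 124 88.7
```

```text
4.2 [620.09 148.71 124.53] [1.7988e+02 7.0000e-02 8.8680e+01] F [ 0.41 -0.48  0.83] M [-0.17  0.05  0.07] gap 13.7 qd 0.1
tool off [-0.22 -0.09  0.53] rotvec to [ 0.12  0.07 -0.02]
```

Emit:
jog_arm(offset=[[0,0,0]], delta_rot=[[0,0,0]], jaw=[15])

```text
time: 4.3
tool_pos: [620.1, 148.6, 124.6]
tcp_rot: [179.9, 0.1, 88.7]
ft_force: [-0.9, -0.6, 0.1]
finger_gap: 12.7
```

Emit:
jog_arm(offset=[[0,0,0]], delta_rot=[[0,0,0]], jaw=[13])

```text
time: 4.4
tool_pos: [620.2, 148.6, 124.6]
tcp_rot: [179.9, 0.1, 88.7]
ft_force: [-0.1, -0.9, 0.1]
finger_gap: 12.6
```

Emit:
jog_arm(offset=[[0,0,0],[0,0,0]], delta_rot=[[0,0,0],[0,0,0]], jaw=[5,5])

```text
time: 4.6
tool_pos: [620.1, 148.6, 124.6]
tcp_rot: [179.9, 0.1, 88.7]
ft_force: [0.0, -1.0, 1.0]
finger_gap: 12.5
```

```bash
python3 st.py 620 148.5 124 88.7
```

```text
4.6 [620.15 148.63 124.6 ] [1.7988e+02 7.0000e-02 8.8670e+01] F [ 0.04 -0.97  1.04] M [-0.11 -0.03 -0.03] gap 12.5 qd 0.1
tool off [-0.13 -0.14  0.6 ] rotvec to [ 0.12  0.07 -0.03]
```

Emit:
jog_arm(offset=[[0,0,0],[0,0,-1],[0,0,-1],[0,0,-1]], delta_rot=[[0,0,0],[0,0,0],[0,0,0],[0,0,0]], jaw=[5,5,5,5], newtons=40)

```text
time: 5.0
tool_pos: [620.0, 148.6, 125.9]
tcp_rot: [179.9, 0.1, 88.7]
ft_force: [3.6, 0.1, -6.4]
finger_gap: 12.3
```

Emit:
jog_arm(offset=[[0,0,-1],[0,0,-1],[0,0,-1]], delta_rot=[[0,0,0],[0,0,0],[0,0,0]], jaw=[5,5,5])

```text
time: 5.3
tool_pos: [620.0, 148.6, 128.3]
tcp_rot: [179.9, 0.1, 88.7]
ft_force: [4.0, 0.6, -6.2]
finger_gap: 12.2
```

```bash
python3 st.py 620 148.5 124 88.7
```

```text
5.3 [620.04 148.63 128.29] [1.7993e+02 7.0000e-02 8.8670e+01] F [ 4.04  0.55 -6.19] M [ 0.07 -0.7   0.  ] gap 12.2 qd 0.9
tool off [-0.12 -0.04  4.29] rotvec to [ 0.07  0.07 -0.03]
```

Emit:
jog_arm(offset=[[0,0.3,-1],[0,0.3,-1],[0,0,-1]], delta_rot=[[0,0,0],[0,0,0],[0,0,0]], jaw=[5,5,5])

```text
time: 5.6
tool_pos: [620.1, 148.6, 131.0]
tcp_rot: [-180.0, 0.1, 88.7]
ft_force: [3.0, 0.8, -7.1]
finger_gap: 12.2
```

Emit:
jog_arm(offset=[[0,0,-1]], delta_rot=[[0,0,0]], jaw=[5])

```text
time: 5.7
tool_pos: [620.1, 148.6, 132.0]
tcp_rot: [-180.0, 0.1, 88.7]
ft_force: [4.3, 0.6, -7.3]
finger_gap: 12.0
```

```bash
python3 st.py 620 148.5 124 88.7
```

```text
5.7 [620.08 148.6  131.99] [-1.7999e+02  8.0000e-02  8.8660e+01] F [ 4.34  0.62 -7.33] M [ 0.07 -0.66  0.01] gap 12.0 qd 0.9
tool off [-0.09 -0.08  7.99] rotvec to [-0.01  0.08 -0.04]
```

Emit:
jog_arm(offset=[[0,0.5,-1],[0,0.5,-1]], delta_rot=[[0,0,0],[0,0,0]], jaw=[5,5])

```text
time: 5.9
tool_pos: [620.2, 148.6, 133.6]
tcp_rot: [-179.9, 0.1, 88.7]
ft_force: [1.1, 0.1, -8.6]
finger_gap: 12.3
```

Emit:
jog_arm(offset=[[0,0.3,-0.8]], delta_rot=[[0,0,0]], jaw=[5])

```text
time: 6.0
tool_pos: [620.2, 148.6, 134.2]
tcp_rot: [-179.8, 0.1, 88.7]
ft_force: [2.1, 0.2, -6.8]
finger_gap: 12.0
```

Emit:
jog_arm(offset=[[0,0,-0.8]], delta_rot=[[0,0,0]], jaw=[5])

```text
time: 6.1
tool_pos: [620.2, 148.6, 134.9]
tcp_rot: [-179.8, 0.1, 88.7]
ft_force: [2.6, -0.3, -7.2]
finger_gap: 12.3
```

```bash
python3 st.py 620 148.5 124 88.7
```

```text
6.1 [620.15 148.61 134.9 ] [-1.7981e+02  1.0000e-01  8.8680e+01] F [ 2.61 -0.25 -7.23] M [ 0.1  -0.52 -0.02] gap 12.3 qd 0.9
tool off [-0.09 -0.11 10.9 ] rotvec to [-0.19  0.1  -0.02]
```

Emit:
jog_arm(offset=[[0,0.2,-0.7]], delta_rot=[[0,0,0]], jaw=[5])

```text
time: 6.2
tool_pos: [620.2, 148.6, 135.5]
tcp_rot: [-179.8, 0.1, 88.7]
ft_force: [0.9, 0.2, -7.4]
finger_gap: 12.2
```

Emit:
jog_arm(offset=[[0,0.2,-0.7]], delta_rot=[[0,0,0]], jaw=[5])

```text
time: 6.3
tool_pos: [620.2, 148.6, 136.1]
tcp_rot: [-179.8, 0.1, 88.7]
ft_force: [0.8, 1.2, -8.2]
finger_gap: 12.1
```

Emit:
jog_arm(offset=[[0,0,-0.7]], delta_rot=[[0,0,0]], jaw=[5])

```text
time: 6.4
tool_pos: [620.2, 148.6, 136.7]
tcp_rot: [-179.7, 0.1, 88.7]
ft_force: [1.4, -0.4, -7.8]
finger_gap: 12.4
```

Emit:
jog_arm(offset=[[0,0,-0.6]], delta_rot=[[0,0,0]], jaw=[5])

```text
time: 6.5
tool_pos: [620.2, 148.6, 137.4]
tcp_rot: [-179.8, 0.1, 88.7]
ft_force: [1.1, 0.6, -7.2]
finger_gap: 12.2
```

Emit:
jog_arm(offset=[[0,0,-0.6]], delta_rot=[[0,0,0]], jaw=[5])

```text
time: 6.6
tool_pos: [620.2, 148.6, 137.9]
tcp_rot: [-179.7, 0.1, 88.7]
ft_force: [1.8, 0.0, -8.3]
finger_gap: 12.2
```

Emit:
jog_arm(offset=[[0,0,-0.6]], delta_rot=[[0,0,0]], jaw=[5])

```text
time: 6.7
tool_pos: [620.2, 148.6, 138.5]
tcp_rot: [-179.7, 0.1, 88.7]
ft_force: [1.7, -0.4, -8.6]
finger_gap: 12.0
```

Emit:
jog_arm(offset=[[0,0,-0.6]], delta_rot=[[0,0,0]], jaw=[5])

```text
time: 6.8
tool_pos: [620.2, 148.6, 139.2]
tcp_rot: [-179.7, 0.1, 88.7]
ft_force: [2.1, 0.9, -8.6]
finger_gap: 12.2
```

Emit:
jog_arm(offset=[[0,0,-0.6]], delta_rot=[[0,0,0]], jaw=[5])

```text
time: 6.9
tool_pos: [620.1, 148.6, 139.4]
tcp_rot: [-179.7, 0.1, 88.7]
ft_force: [3.6, 1.2, -14.2]
finger_gap: 12.1
```

Emit:
jog_arm(offset=[[0,0,-0.6]], delta_rot=[[0,0,0]], jaw=[5])

```text
time: 7.0
tool_pos: [620.1, 148.6, 139.5]
tcp_rot: [-179.7, 0.1, 88.7]
ft_force: [4.9, 1.3, -15.1]
finger_gap: 12.1
```

Emit:
jog_arm(offset=[[0,0,0.8],[0,0,0]], delta_rot=[[0,0,0],[0,0,0]], jaw=[5,5])

```text
time: 7.2
tool_pos: [620.2, 148.6, 138.8]
tcp_rot: [-179.7, 0.1, 88.7]
ft_force: [0.7, 0.1, -7.9]
finger_gap: 12.0
```

Emit:
jog_arm(offset=[[0,0,0],[0,0,0]], delta_rot=[[0,0,2],[0,0,3]], jaw=[5,5])

```text
time: 7.4
tool_pos: [620.2, 148.5, 139.3]
tcp_rot: [-179.7, 0.1, 83.6]
ft_force: [1.7, 0.5, -8.2]
finger_gap: 12.3
```

```bash
python3 st.py 620.1 148.6 138.4 18.7
```

```text
7.4 [620.2  148.49 139.26] [-1.7975e+02  1.4000e-01  8.3590e+01] F [ 1.66  0.48 -8.17] M [ 0.03 -0.48 -0.01] gap 12.3 qd 31.0
tool off [ 0.11 -0.1   0.86] rotvec to [-0.15  0.27 64.89]
```

Emit:
jog_arm(offset=[[0,0,0.5],[0,0,0.3],[0,0,0.2]], delta_rot=[[0,0,4],[0,0,4],[0,0,4]], jaw=[5,5,5])

```text
time: 7.7
tool_pos: [620.1, 148.2, 139.1]
tcp_rot: [-179.8, 0.2, 71.1]
ft_force: [1.5, 0.0, -8.5]
finger_gap: 11.4
```

```bash
python3 st.py 620.1 148.6 138.4 18.7
```

```text
7.7 [620.14 148.19 139.12] [-179.8     0.22   71.13] F [ 1.47  0.04 -8.52] M [ 0.03 -0.49 -0.02] gap 11.4 qd 41.3
tool off [ 0.38 -0.17  0.72] rotvec to [-0.09  0.29 52.43]
```

Emit:
jog_arm(offset=[[0.2,0,0.5],[0.2,0,0.4],[0,0,0.3]], delta_rot=[[0,0,4],[0,0,4],[0,0,4]], jaw=[5,5,5])

```text
time: 8.0
tool_pos: [620.0, 148.0, 138.6]
tcp_rot: [-179.8, 0.3, 58.6]
ft_force: [1.9, 0.9, -8.0]
finger_gap: 12.5
```

```bash
python3 st.py 620.1 148.6 138.4 18.7;python3 - <<'E'
from h import *
for n,(u0,v0,u1,v1) in dict(side=(260,120,320,180),top=(150,150,210,210)).items():
    p,d=cams.snapshot(n)
    cv2.imwrite(f"pics/c_{n}.png",cv2.resize(p[v0:v1,u0:u1][:,:,::-1],(400,400),interpolation=cv2.INTER_CUBIC))
cv2.imwrite("pics/c2.png",np.hstack([cv2.imread("pics/c_side.png"),cv2.imread("pics/c_top.png")]))
E
```

```text
8.0 [620.   147.95 138.59] [-179.85    0.32   58.61] F [ 1.95  0.86 -7.96] M [ 0.07 -0.47  0.04] gap 12.5 qd 41.4
tool off [ 0.61 -0.25  0.19] rotvec to [-3.000e-02  3.600e-01  3.991e+01]
```

View pics/c2.png

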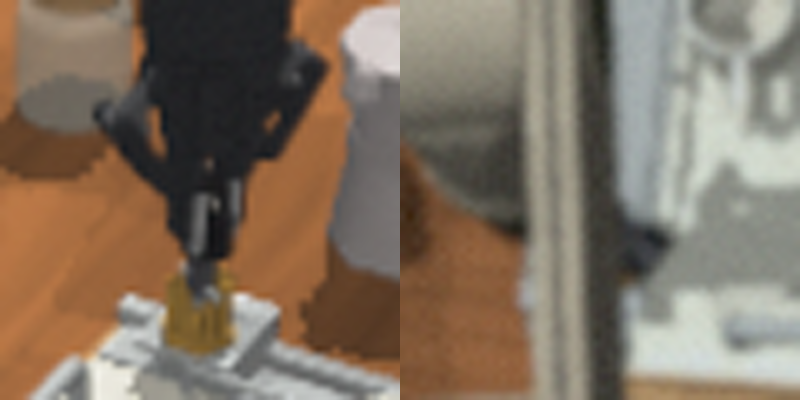

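The side crop shows the T-grip turning with the jaws and the forces low, so I'll carry on.

Emit:
jog_arm(offset=[[0.2,0,0],[0.2,0,0.2],[0.2,0,0.2],[0.1,-0.1,0.2]], delta_rot=[[0,0,4],[0,0,4],[0,0,4],[0,0,4]], jaw=[5,5,5,5])

```text
time: 8.5
tool_pos: [619.8, 147.7, 138.4]
tcp_rot: [-180.0, 0.5, 42.8]
ft_force: [2.2, -1.3, -8.0]
finger_gap: 12.0
```

```bash
python3 st.py 620.1 148.6 138.4 18.7
```

```text
8.5 [619.77 147.72 138.36] [-179.95    0.47   42.75] F [ 2.24 -1.31 -8.05] M [ 0.04 -0.44  0.06] gap 12.0 qd 40.0
tool off [ 0.84 -0.43 -0.05] rotvec to [ 0.05  0.47 24.05]
```

Emit:
jog_arm(offset=[[0.2,-0.2,0],[0.2,-0.2,0.1],[0.2,-0.2,0.1],[0.2,-0.1,0.1]], delta_rot=[[0,0,4],[0,0,4],[0,0,4],[0,0,4]], jaw=[5,5,5,5])

```text
time: 8.9
tool_pos: [619.5, 147.5, 138.5]
tcp_rot: [179.8, 0.6, 26.6]
ft_force: [0.7, -0.5, -8.7]
finger_gap: 12.2
```

```bash
python3 st.py 620.1 148.6 138.4 18.7
```

```text
8.9 [619.55 147.49 138.47] [179.85   0.57  26.64] F [ 0.71 -0.46 -8.69] M [ 0.02 -0.31  0.04] gap 12.2 qd 40.1
tool off [ 0.99 -0.74  0.06] rotvec to [0.19 0.56 7.94]
```

Emit:
jog_arm(offset=[[0.1,-0.1,0],[0,0,0],[0,0,0]], delta_rot=[[0,0,4],[0,0,2.5],[0,0,0]], jaw=[5,5,5])

```text
time: 9.2
tool_pos: [619.4, 147.4, 138.9]
tcp_rot: [179.8, 0.6, 20.2]
ft_force: [0.9, 0.6, -8.2]
finger_gap: 12.3
```

```bash
python3 st.py 620.1 148.6 138.4 18.7
```

```text
9.2 [619.38 147.44 138.87] [179.78   0.58  20.17] F [ 0.94  0.57 -8.17] M [ 0.16 -0.54  0.04] gap 12.3 qd 2.6
tool off [ 1.09 -0.84  0.46] rotvec to [0.23 0.57 1.47]
```

Emit:
jog_arm(offset=[[0,0,0.5],[0,0,0.8],[0,0,0.8]], delta_rot=[[0,0,1.3],[0,0,0],[0,0,0]], jaw=[5,5,5])

```text
time: 9.5
tool_pos: [619.4, 147.4, 137.0]
tcp_rot: [179.8, 0.6, 19.1]
ft_force: [1.7, 0.1, -8.9]
finger_gap: 12.3
```

Emit:
jog_arm(offset=[[0,0,0.8]], delta_rot=[[0,0,0]], jaw=[5])

```text
time: 9.6
tool_pos: [619.4, 147.4, 136.1]
tcp_rot: [179.8, 0.6, 19.1]
ft_force: [1.0, -0.7, -8.0]
finger_gap: 12.3
```

```bash
python3 st.py 620.1 148.6 138.4 18.7
```

```text
9.6 [619.35 147.41 136.14] [179.76   0.57  19.13] F [ 1.01 -0.66 -7.97] M [ 0.09 -0.45 -0.02] gap 12.3 qd 0.8
tool off [ 1.07 -0.87 -2.27] rotvec to [0.24 0.56 0.43]
```

Spring load is still present 1.3 mm below the edge, so the cross pin is entering the notch.

Emit:
jog_arm(offset=[[0,0,0.8],[0,0,0.7]], delta_rot=[[0,0,0],[0,0,0]], jaw=[5,5])

```text
time: 9.8
tool_pos: [619.3, 147.4, 134.6]
tcp_rot: [179.8, 0.6, 19.2]
ft_force: [0.9, -0.3, -7.5]
finger_gap: 11.8
```

Emit:
jog_arm(offset=[[0,0,0.6]], delta_rot=[[0,0,0]], jaw=[5])

```text
time: 9.9
tool_pos: [619.4, 147.4, 134.0]
tcp_rot: [179.8, 0.6, 19.2]
ft_force: [1.7, 0.2, -7.9]
finger_gap: 12.0
```

Emit:
jog_arm(offset=[[0,0,0.5]], delta_rot=[[0,0,0]], jaw=[5])

```text
time: 10.0
tool_pos: [619.4, 147.4, 133.4]
tcp_rot: [179.8, 0.6, 19.2]
ft_force: [2.5, 1.2, -6.9]
finger_gap: 12.0
```

Emit:
jog_arm(offset=[[0,0,0.5]], delta_rot=[[0,0,0]], jaw=[5])

```text
time: 10.1
tool_pos: [619.4, 147.4, 132.9]
tcp_rot: [179.8, 0.6, 19.2]
ft_force: [1.4, 0.3, -7.6]
finger_gap: 12.4
```

Emit:
jog_arm(offset=[[0,0,0.4]], delta_rot=[[0,0,0]], jaw=[5])

```text
time: 10.2
tool_pos: [619.4, 147.4, 132.5]
tcp_rot: [179.8, 0.6, 19.2]
ft_force: [0.2, -0.6, -7.1]
finger_gap: 12.2
```

Emit:
jog_arm(offset=[[0,0,0.3]], delta_rot=[[0,0,0]], jaw=[5])

```text
time: 10.3
tool_pos: [619.4, 147.4, 132.3]
tcp_rot: [179.8, 0.6, 19.2]
ft_force: [0.3, 0.2, -5.2]
finger_gap: 12.2
```

```bash
python3 st.py 620.1 148.6 138.4 18.7
```

```text
10.3 [619.38 147.42 132.28] [179.76   0.56  19.19] F [ 0.34  0.24 -5.19] M [ 0.16 -0.27 -0.02] gap 12.2 qd 0.2
tool off [ 1.01 -0.85 -6.14] rotvec to [0.24 0.55 0.49]
```

Load is beginning to transfer to the notch floor, close to the expected height of 132.4.

Emit:
jog_arm(offset=[[0,0,0.3]], delta_rot=[[0,0,0]], jaw=[5])

```text
time: 10.4
tool_pos: [619.4, 147.4, 132.3]
tcp_rot: [179.8, 0.5, 19.2]
ft_force: [0.0, -0.3, -4.4]
finger_gap: 12.1
```

Emit:
jog_arm(offset=[[0,0,0.3]], delta_rot=[[0,0,0]], jaw=[5])

```text
time: 10.5
tool_pos: [619.4, 147.4, 132.3]
tcp_rot: [179.8, 0.5, 19.2]
ft_force: [-1.3, -0.3, -4.0]
finger_gap: 12.4
```

```bash
python3 st.py 620.1 148.6 138.4 18.7
```

```text
10.5 [619.44 147.38 132.27] [179.76   0.54  19.19] F [-1.34 -0.25 -4.03] M [ 0.06 -0.1  -0.03] gap 12.4 qd 0.0
tool off [ 0.97 -0.9  -6.14] rotvec to [0.24 0.54 0.49]
```

Emit:
jog_arm(offset=[[0,0,0.8]], delta_rot=[[0,0,0]], jaw=[5])

```text
time: 10.6
tool_pos: [619.5, 147.4, 132.1]
tcp_rot: [179.8, 0.5, 19.2]
ft_force: [-2.8, -1.4, 1.0]
finger_gap: 12.3
```

Emit:
jog_arm(offset=[[0,0,0.8]], delta_rot=[[0,0,0]], jaw=[5])

```text
time: 10.7
tool_pos: [619.5, 147.4, 132.1]
tcp_rot: [179.8, 0.5, 19.2]
ft_force: [-4.2, -0.4, 2.2]
finger_gap: 12.1
```

```bash
python3 st.py 620.1 148.6 138.4 18.7
```

```text
10.7 [619.5  147.41 132.05] [179.75   0.52  19.19] F [-4.18 -0.38  2.18] M [-0.07  0.62 -0.02] gap 12.1 qd 0.3
tool off [ 0.9  -0.9  -6.36] rotvec to [0.25 0.52 0.49]
```

The pin is seated and the pull on the hand has gone. Releasing gently.

Emit:
jog_arm(offset=[[0,0,0],[0,0,0],[0,0,0],[0,0,0]], delta_rot=[[0,0,0],[0,0,0],[0,0,0],[0,0,0]], jaw=[16,20,25,30], newtons=20)

```text
time: 11.1
tool_pos: [621.3, 147.8, 134.3]
tcp_rot: [179.7, 0.2, 19.2]
ft_force: [-0.4, -0.5, 0.0]
finger_gap: 25.3
```

Emit:
jog_arm(offset=[[0,0,0],[0,0,-5],[0,0,-15],[0,0,-20],[0,0,-20],[0,0,-15],[0,0,0]], delta_rot=[[0,0,0],[0,0,0],[0,0,0],[0,0,0],[0,0,0],[0,0,0],[0,0,0]], jaw=[40,50,50,50,50,50,50])

```text
time: 11.8
tool_pos: [622.3, 148.4, 217.1]
tcp_rot: [179.7, 0.1, 19.2]
ft_force: [-0.6, -0.5, 0.7]
finger_gap: 42.8
```

```bash
python3 st.py 583.5 22 200 -1.3;python3 - <<'E'
from h import *
for n,(u0,v0,u1,v1) in dict(side=(260,120,320,180),top=(150,150,210,210)).items():
    p,d=cams.snapshot(n)
    cv2.imwrite(f"pics/c_{n}.png",cv2.resize(p[v0:v1,u0:u1][:,:,::-1],(400,400),interpolation=cv2.INTER_CUBIC))
cv2.imwrite("pics/c3.png",np.hstack([cv2.imread("pics/c_side.png"),cv2.imread("pics/c_top.png")]))
E
```

```text
11.8 [622.26 148.45 217.07] [1.7967e+02 8.0000e-02 1.9200e+01] F [-0.56 -0.47  0.68] M [ 0.03 -0.06  0.03] gap 42.8 qd 0.8
tool off [-78.17 106.56  17.78] rotvec to [3.400e-01 2.000e-02 2.051e+01]
```

View pics/c3.png

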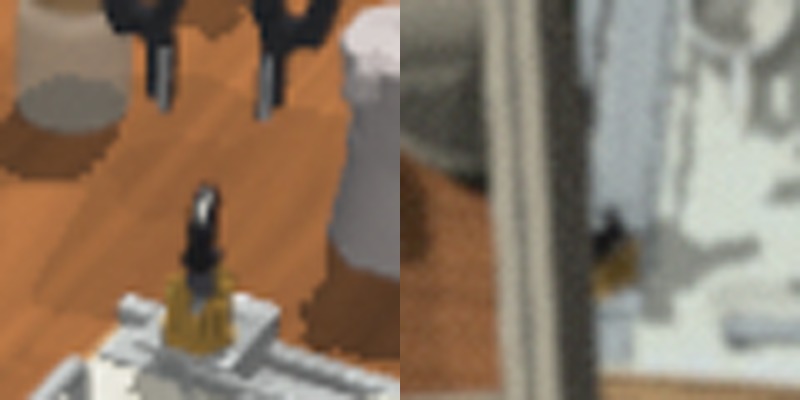

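The side crop shows the T-grip standing up by itself with its bar turned across. Going to the bow handle.

Emit:
jog_arm(offset=[[-19,26,0],[-19,26,0],[-19,26,0],[-14,18,0],[0,0,5],[0,0,5],[0,0,5],[0,0,0],[0,0,0]], delta_rot=[[0,0,0],[0,0,0],[0,0,0],[0,0,0],[0,0,7],[0,0,7],[0,0,6],[0,0,0],[0,0,0]], jaw=[50,50,50,50,50,50,50,50,50])

```text
time: 12.8
tool_pos: [577.2, 29.7, 186.0]
tcp_rot: [179.6, 1.3, -1.3]
ft_force: [0.2, 0.2, -0.1]
finger_gap: 42.7
```

```bash
python3 st.py 583.5 22 130 -1.3
```

```text
12.8 [577.21  29.68 186.04] [179.61   1.26  -1.29] F [ 0.2   0.21 -0.15] M [ 0.02 -0.07 -0.01] gap 42.7 qd 1.0
tool off [ 7.69  7.15 55.94] rotvec to [0.39 1.26 0.01]
```

Emit:
jog_arm(offset=[[6,6,15],[0,0,15],[0,0,15],[0,0,8],[0,0,0],[0,0,0]], delta_rot=[[0.4,1.2,0],[0,0,0],[0,0,0],[0,0,0],[0,0,0],[0,0,0]], jaw=[50,50,50,50,50,50])

```text
time: 13.4
tool_pos: [581.6, 24.7, 128.6]
tcp_rot: [-180.0, 0.3, -0.7]
ft_force: [-0.1, -0.2, 0.3]
finger_gap: 42.5
```

```bash
python3 st.py 583.5 22 78 -1.3; python3 - <<'E'
from h import *
for n,(u0,v0,u1,v1) in dict(side=(240,140,300,200),top=(180,170,240,230)).items():
    p,d=cams.snapshot(n)
    cv2.imwrite(f"pics/c_{n}.png",cv2.resize(p[v0:v1,u0:u1][:,:,::-1],(400,400),interpolation=cv2.INTER_CUBIC))
cv2.imwrite("pics/c4.png",np.hstack([cv2.imread("pics/c_side.png"),cv2.imread("pics/c_top.png")]))
E
```

```text
13.4 [581.59  24.69 128.59] [-179.98    0.26   -0.69] F [-0.06 -0.2   0.29] M [ 0.03  0.03 -0.02] gap 42.5 qd 0.5
tool off [ 2.17  2.69 50.58] rotvec to [-0.02  0.26  0.61]
```

View pics/c4.png

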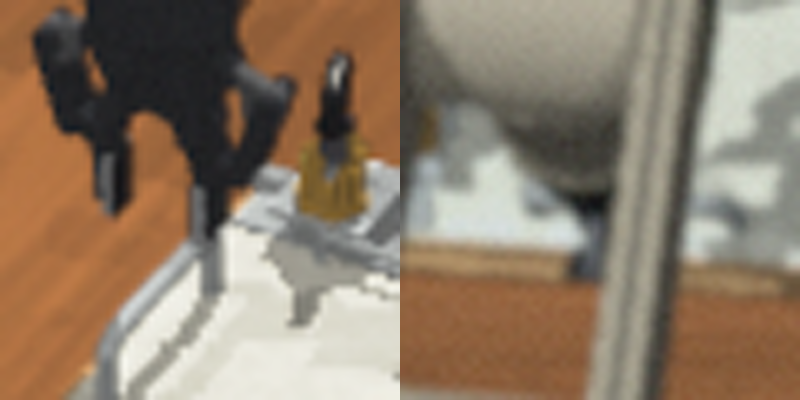

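The fingers are centred over the bar and will straddle it after descent: tips at (108,210) and (205,225), bar middle at about (162,290). Descending.

Emit:
jog_arm(offset=[[1.5,2,5],[0,0,12],[0,0,12],[0,0,10],[0,0,7],[0,0,0],[0,0,0]], delta_rot=[[0,0,0.5],[0,0,0],[0,0,0],[0,0,0],[0,0,0],[0,0,0],[0,0,0]], jaw=[50,50,50,50,50,50,45])

```text
time: 14.2
tool_pos: [583.7, 22.5, 79.5]
tcp_rot: [-180.0, 0.2, -1.2]
ft_force: [0.3, -0.2, 0.2]
finger_gap: 38.2
```

```bash
python3 st.py 583.5 22 77 -1.3
```

```text
14.2 [583.74  22.45  79.54] [-1.7998e+02  1.6000e-01 -1.2400e+00] F [ 0.29 -0.19  0.23] M [ 0.03  0.   -0.04] gap 38.2 qd 0.5
tool off [-0.22  0.46  2.54] rotvec to [-0.02  0.16  0.06]
```

Emit:
jog_arm(offset=[[0,0,2],[0,0,0],[0,0,0],[0,0,0]], delta_rot=[[0,0,0],[0,0,0],[0,0,0],[0,0,0]], jaw=[30,20,18,16])

```text
time: 14.6
tool_pos: [584.2, 22.5, 78.4]
tcp_rot: [-180.0, 0.1, -1.2]
ft_force: [-1.9, 0.6, -1.8]
finger_gap: 13.8
```

Emit:
jog_arm(offset=[[0,0,0],[0,0,0],[0,0,0]], delta_rot=[[0,0,0],[0,0,0],[0,0,0]], jaw=[14,12,8])

```text
time: 14.9
tool_pos: [584.0, 22.5, 78.5]
tcp_rot: [-180.0, 0.1, -1.2]
ft_force: [-1.0, 1.3, -1.1]
finger_gap: 11.2
```

```bash
python3 st.py 583.5 22 77 -1.3
```

```text
14.9 [584.04  22.48  78.51] [-1.7998e+02  1.1000e-01 -1.2300e+00] F [-0.98  1.26 -1.11] M [-0.05  0.07 -0.01] gap 11.2 qd 0.1
tool off [-0.52  0.49  1.51] rotvec to [-0.02  0.11  0.07]
```

Emit:
jog_arm(offset=[[-1,0,0],[-2,0,0],[-3,0,0],[-4,0,0],[-5,0,0]], delta_rot=[[0,0,0],[0,0,0],[0,0,0],[0,0,0],[0,0,0]], jaw=[8,8,8,8,8], newtons=30)

```text
time: 15.4
tool_pos: [570.2, 22.8, 78.5]
tcp_rot: [-180.0, -0.1, -1.2]
ft_force: [3.7, 0.6, -3.6]
finger_gap: 10.9
```

```bash
python3 st.py 464 25.1 78.5 -1.3
```

```text
15.4 [570.16  22.77  78.52] [-1.7998e+02 -1.4000e-01 -1.2400e+00] F [ 3.65  0.57 -3.55] M [-0.02 -0.55  0.01] gap 10.9 qd 8.9
tool off [-1.0619e+02 -3.0000e-02 -2.4000e-01] rotvec to [-0.02 -0.14  0.06]
```

Sliding at about 3.7 N, as expected. I'll keep the pull smooth.

Emit:
jog_arm(offset=[[-6,0,0],[-6,0,0],[-6,0,0],[-6,0,0],[-6,0,0],[-6,0,0],[-6,0,0],[-6,0,0]], delta_rot=[[0,0,0],[0,0,0],[0,0,0],[0,0,0],[0,0,0],[0,0,0],[0,0,0],[0,0,0]], jaw=[8,8,8,8,8,8,8,8])

```text
time: 16.2
tool_pos: [517.6, 23.9, 78.5]
tcp_rot: [-180.0, -0.2, -1.2]
ft_force: [2.7, -0.3, -4.5]
finger_gap: 11.0
```

```bash
python3 st.py 464 25.1 78.5 -1.3
```

```text
16.2 [517.61  23.94  78.53] [-1.7998e+02 -1.7000e-01 -1.2400e+00] F [ 2.7  -0.27 -4.51] M [ 0.05 -0.58 -0.  ] gap 11.0 qd 10.4
tool off [-53.63  -0.    -0.13] rotvec to [-0.02 -0.17  0.06]
```

Emit:
jog_arm(offset=[[-6,0,0],[-6,0,0],[-6,0,0],[-5,0,0],[-5,0,0],[-4,0,0],[-3,0,0]], delta_rot=[[0,0,0],[0,0,0],[0,0,0],[0,0,0],[0,0,0],[0,0,0],[0,0,0]], jaw=[8,8,8,8,8,8,8])

```text
time: 16.9
tool_pos: [479.1, 24.8, 78.5]
tcp_rot: [-180.0, -0.2, -1.2]
ft_force: [3.9, -0.1, -4.6]
finger_gap: 10.7
```

```bash
python3 st.py 464 25.1 78.5 -1.3
```

```text
16.9 [479.05  24.77  78.52] [-1.7998e+02 -1.7000e-01 -1.2300e+00] F [ 3.88 -0.15 -4.59] M [-0.01 -0.49  0.  ] gap 10.7 qd 5.4
tool off [-15.05  -0.    -0.03] rotvec to [-0.02 -0.17  0.07]
```

Emit:
jog_arm(offset=[[-3,0,0],[-3,0,0],[-2,0,0],[-2,0,0]], delta_rot=[[0,0,0],[0,0,0],[0,0,0],[0,0,0]], jaw=[8,8,8,8])

```text
time: 17.3
tool_pos: [468.1, 25.0, 78.5]
tcp_rot: [-180.0, -0.2, -1.2]
ft_force: [2.9, -0.1, -3.0]
finger_gap: 10.9
```

Emit:
jog_arm(offset=[[-1.5,0,0],[-1.5,0,0]], delta_rot=[[0,0,0],[0,0,0]], jaw=[8,8])

```text
time: 17.5
tool_pos: [464.9, 25.1, 78.5]
tcp_rot: [-180.0, -0.2, -1.2]
ft_force: [2.0, -0.0, -4.8]
finger_gap: 10.6
```

```bash
python3 st.py 464 25.1 78.5 -1.3
```

```text
17.5 [464.88  25.05  78.5 ] [-1.7998e+02 -1.7000e-01 -1.2400e+00] F [ 2.   -0.03 -4.85] M [-0.03 -0.49 -0.04] gap 10.6 qd 2.7
tool off [-0.88 -0.03 -0.  ] rotvec to [-0.02 -0.17  0.06]
```

Emit:
jog_arm(offset=[[-1.2,0,0],[-1,0,0]], delta_rot=[[0,0,0],[0,0,0]], jaw=[8,8])

```text
time: 17.7
tool_pos: [463.0, 25.1, 78.6]
tcp_rot: [-180.0, -0.2, -1.2]
ft_force: [9.9, 0.7, -9.9]
finger_gap: 10.6
```

Emit:
jog_arm(offset=[[-1,0,0],[-1,0,0]], delta_rot=[[0,0,0],[0,0,0]], jaw=[8,8])

```text
time: 17.9
tool_pos: [463.1, 25.1, 78.5]
tcp_rot: [-180.0, -0.5, -1.3]
ft_force: [11.5, 0.2, -11.5]
finger_gap: 10.7
```

```bash
python3 st.py 464 25.1 78.5 -1.3
```

```text
17.9 [463.1   25.11  78.54] [-179.97   -0.55   -1.26] F [ 11.5    0.16 -11.49] M [ 0.02 -1.6  -0.  ] gap 10.7 qd 1.5
tool off [ 0.9  -0.01  0.05] rotvec to [-0.03 -0.55  0.04]
```

The stop is felt at about 121 mm of travel. Releasing slowly and backing off.

Emit:
jog_arm(offset=[[0,0,0],[0,0,0],[0,0,0],[0,0,0]], delta_rot=[[0,0,0],[0,0,0],[0,0,0],[0,0,0]], jaw=[14,20,30,45], newtons=20)

```text
time: 18.3
tool_pos: [462.6, 25.1, 79.0]
tcp_rot: [-180.0, -0.5, -1.3]
ft_force: [0.8, 0.3, -0.6]
finger_gap: 37.8
```

```bash
python3 st.py 463 25 78.5 -1.3
```

```text
18.3 [462.61  25.07  79.01] [-179.98   -0.48   -1.25] F [ 0.85  0.32 -0.58] M [0.   0.03 0.01] gap 37.8 qd 0.5
tool off [0.39 0.06 0.52] rotvec to [-0.02 -0.48  0.05]
```

Emit:
jog_arm(offset=[[0,0,-5],[0,0,-15],[0,0,-25],[0,0,-30],[0,0,-30],[0,0,-20],[0,0,0],[0,0,0]], delta_rot=[[0,0,0],[0,0,0],[0,0,0],[0,0,0],[0,0,0],[0,0,0],[0,0,0],[0,0,0]], jaw=[50,50,50,50,50,50,50,50])

```text
time: 19.1
tool_pos: [459.9, 25.1, 210.2]
tcp_rot: [-180.0, -0.3, -1.2]
ft_force: [-0.2, -0.3, -0.3]
finger_gap: 42.6
```

```bash
python3 st.py; python3 - <<'E'
from h import *
for n,(u0,v0,u1,v1) in dict(side=(210,120,370,280),top=(140,110,280,250)).items():
    p,d=cams.snapshot(n);np.savez(f"pics/{n}9.npz",p=p,d=d)
    cv2.imwrite(f"pics/c_{n}.png",cv2.resize(p[v0:v1,u0:u1][:,:,::-1],(400,400),interpolation=cv2.INTER_CUBIC))
    W=cloud(n,p,d);x,y,z=W[...,0],W[...,1],W[...,2]
    for lo in(440,555):
        m=(z>88)&(z<106)&(x>lo)&(x<lo+50)&(y>-50)&(y<90);print(n,lo,m.sum(),np.median(W[m],0) if m.any() else '')
    for l in [0,9]:
        p2,d2=load(n,l);W=cloud(n,p2,d2);x,y,z=W[...,0],W[...,1],W[...,2]
        m=(z>135)&(z<175)&(x>590)&(x<650)&(y>115)&(y<180);print('tgrip',l,m.sum(),np.nanpercentile(z[m],95) if m.any() else '',W[m].min(0) if m.any() else '',W[m].max(0) if m.any() else '')
cv2.imwrite("pics/c9.png",np.hstack([cv2.imread("pics/c_side.png"),cv2.imread("pics/c_top.png")]))
E
```

```text
19.1 [459.93  25.15 210.2 ] [-179.98   -0.33   -1.24] F [-0.24 -0.34 -0.29] M [ 0.03 -0.    0.01] gap 42.6 qd 1.2
side 440 92 [466.20053922  12.11854711 100.05045087]
side 555 23 [590.80864263  79.33632035  98.1257798 ]
tgrip 0 68 154.4897643310572 [599.47881476 136.23944566 135.64847935] [642.06074353 153.99239045 155.18750167]
tgrip 9 53 162.55437723831594 [606.28344385 124.3303452  135.31544962] [631.49189234 164.3374453  167.56010865]
top 440 33 [463.10962618 -19.09013447  96.61944876]
top 555 0 
tgrip 0 56 155.06955162862602 [598.34370299 142.07018752 135.53600341] [639.6256459  156.54006602 157.10699079]
tgrip 9 61 162.0334198958104 [608.27458047 129.13500884 135.3657449 ] [627.13221623 168.72723722 163.73444733]
```

View pics/c9.png

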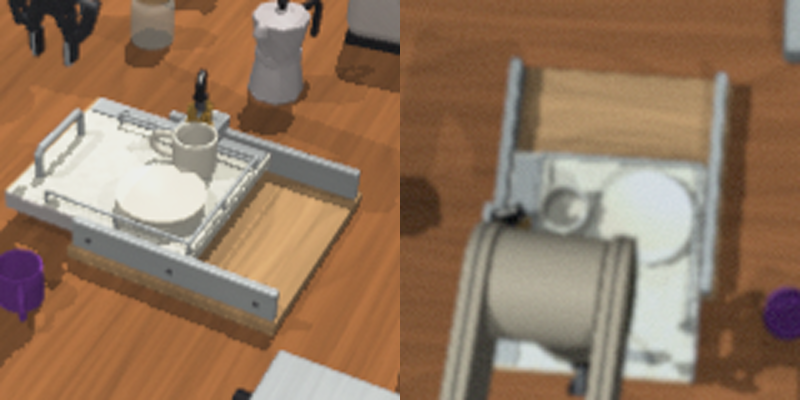

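The board is fully out: the handle moved from x 585 to x 466. The cup at (195,145) and the saucers at (160,195) are standing, the T-grip is raised and turned, and the gripper is clear. Handing in.

```bash
python3 - <<'E'
from bench import r
print(r.hand_in())
E
```

```text
the job is handed in; nothing more can be done
None
```

The lock is parked in its rest notch, the board is drawn out to its stop, and I handed the job in at about 19 s of the 59 s allowed; no verdict was reported.

- **Lock:** I lifted the T-grip gently and felt the stop about 14.8 mm up, where the pull read at most about 15 N. I turned it about 69.5° clockwise and eased it down about 7 mm into the notch. The pull on the hand vanished before I let go.
- **Board:** I drew it out at roughly 70 mm/s with about 3–4 N of pull. The stop was felt at about 121 mm, at about 11.5 N. Then I released the handle and backed off upward.
- **Last checks:**
  - The camera shows the handle shifted about 119 mm.
  - The T-grip stands about 7–8 mm above its locked height and is turned across.
  - The cup and the stacked saucers look upright on the board in the pictures.
  - The gripper is clear, with wrist force near zero.
- **Not fully checked:** I did not measure the final positions of the moka, tin, jar and tongs. The moka and jar look unmoved in the side picture. The tin and tongs were outside the final crops, and the arm stayed well away from both.
- **Disagreement:** In the first pictures the two cameras differed by about 6 mm in y on the T-grip's top and the runner edge, against the stated 2 mm. An overlay fit and the force-free grip closing settled the T-grip's position, so it had no effect on the job.

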